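# Start up the wet grinding bench from its recessed switch pods

### The job

Start up the wet grinding bench: take the push rod from its wooden stand and with it press the spring keys deep in the switch pods' holes fully down, one at a time and in this order (after a slip, start the order over): round pod (extraction), square pod (water), then three-armed pod (grinder), whose metal shutter you slide fully open along the long arm to bare the hole. Then put the rod back upright in its stand, fully down. Never press the key of the long oblong pod, and leave the bottle, the jar and the bowl standing where they are.

Things in the scene. Friction and masses are not known exactly. Their poses are not given: they have to be found in the camera images.
- round_pod: Grey plastic switch pod fixed to the bench, 45 mm high, a round drum 68 mm across. An 18 mm round hole down its middle, too small for fingers, holds a black spring key. Origin: centre of the underside, on the hole's axis, z up.
- square_pod: Grey plastic switch pod fixed to the bench, 45 mm high, square, 64 x 64 mm. An 18 mm round hole down its middle, too small for fingers, holds a black spring key. Origin: centre of the underside, on the hole's axis, z up.
- three_arm_pod: Grey plastic switch pod fixed to the bench, 45 mm high, Y-shaped: three 28 mm wide arms, one reaching 68 mm from the hole's axis, two 46 mm. An 18 mm round hole down its middle, too small for fingers, holds a black spring key. An aluminium shutter plate on top covers the hole at the start. Origin: centre of the underside, on the hole's axis, z up, x along the long arm (the way the shutter opens).
- long_pod: Grey plastic switch pod fixed to the bench, 45 mm high, an oblong bar 110 x 44 mm. An 18 mm round hole down its middle, too small for fingers, holds a black spring key. Its key must not be pressed. Origin: centre of the underside, on the hole's axis, z up, x along its length.
- round_pod_key (a joint): Spring key, 16 mm across, in the round pod: 0 = up (its top 20 mm below the rim, 25 mm above the bench), 0.008 m = fully in (top 17 mm above the bench). About 1.5 N starts it, 5 N holds it fully in; let go, it springs back up.
- square_pod_key (a joint): Spring key, 16 mm across, in the square pod: 0 = up (its top 20 mm below the rim, 25 mm above the bench), 0.008 m = fully in (top 17 mm above the bench). About 1.5 N starts it, 5 N holds it fully in; let go, it springs back up.
- three_arm_pod_key (a joint): Spring key, 16 mm across, in the three-armed pod: 0 = up (its top 20 mm below the rim, 25 mm above the bench), 0.008 m = fully in (top 17 mm above the bench). About 1.5 N starts it, 5 N holds it fully in; let go, it springs back up.
- long_pod_key (a joint): Spring key, 16 mm across, in the oblong pod: 0 = up (its top 20 mm below the rim, 25 mm above the bench), 0.008 m = fully in (top 17 mm above the bench). About 1.5 N starts it, 5 N holds it fully in; let go, it springs back up. Must stay up.
- shutter (a joint): How far the shutter on the three-armed pod has slid along the long arm (pod's +x): 0 = closed, 0.040 m = fully open, at its stop. It stays where it is left; about 1.5 N pushes it.
- shutter_knob (a point): Top centre of the shutter's upright knob, a 14 mm thick, 23 mm high peg in the middle of the 44 x 22 x 5 mm aluminium plate; top 74 mm above the bench. With the shutter closed the knob stands over the hole. Push it sideways.
- stand: Fixed wooden stand for the rod, a block 56 x 56 x 70 mm high with a 17 mm upright hole right through its middle. Origin: centre of the underside, z up.
- rod: Push rod, 140 mm long, in the stand at the start: a 10 mm thick, 60 mm long steel rod, above it a 36 x 6 mm steel collar and a square wooden handle 24 x 24 x 74 mm. Origin: middle of the rod's lower tip, z up along the handle, x and y square to the handle's sides. Fully down, the collar lies on the stand and the tip is 10 mm above the bench.
- rod_grip (a point): Point on the rod's axis in the handle, 108 mm from the tip: where to grip it.
- rod_collar (a point): Centre of the underside of the rod's collar, 60 mm from the tip.
- bottle: Bystander: clear plastic bottle, 64 mm across, 190 mm high, loose. Origin: centre of the underside.
- jar: Bystander: amber glass jar with a steel lid, 72 mm across, 110 mm high, loose. Origin: centre of the underside.
- bowl: Bystander: brown bowl, 110 mm across, 45 mm high, loose. Origin: centre of the underside.
There are look-alikes about, which are no part of the job. Leave any blue look-alike of the stand alone.

How it is judged:
By the outcome, as a careful person would: the job done as asked, in the order asked, and still so for the second after the job is handed in, with the robot touching nothing.
It also fails if it takes over 64 s, if anything falls off the work surface, if the arm or the gripper's body presses on something with over 40 N, if the wrist force passes 120 N, or if a joint passes its speed limit or range.

### The arm

A 7-joint arm with a two-finger parallel gripper is mounted at the origin on the work surface. World frame = base frame: x ahead of the robot, y to its left, z up, the work surface at z = 0. Lengths are in m, angles in rad, forces in N, time in s.
With the tool pointing down it reaches from about 0.425 to 0.875 m from the base axis. Payload 4.7 kg.
Tool frame: the origin (TCP) lies at the very end of the fingers, on their centre line; the grasp point (between the pads) lies 19 mm behind it; z points along the fingers, y is the line along which they close (so a half turn about z gives the same grasp; the last joint's range is limited). The gripper opens to 85 mm and grips with 20 to 120 N. Pads are 22 mm wide; open, the fingers measure 114 mm over their backs; the gripper's body (76 mm by 85 mm) begins 54 mm behind the grasp point. The pads swing forward as they close: fully open they stand 13 mm farther back than shut.
Start: joints at [1.188, 0.321, -0.07, 1.45, 0.023, 1.371, -0.057], TCP at [0.251, -0.6, 0.231] pointing down, gripper open.
Joint ranges: [-2.86, 2.86], [-0.3, 2.09], [-1.38, 1.24], [0.06, 2.45], [-1.56, 4.7], [0.09, 2.05], [-2.69, 2.69]. Speed limits (rad/s): [2.57, 2.57, 3.14, 3.14, 3.14, 3.14, 3.14].

### API

Orientations are given as a unit quaternion [w, x, y, z].
In Python, from workcell import * gives the robot as it stands.
- The arm moves only by the tool servo_tool, never from a script. Its argument "deltas" is a list of rows, each a list of 5 numbers: the closure, from -1 (fully open) to 1 (shut), then the shift along the tool's x, y, z in m, then the turn about the tool's z in degrees. In form: [[grip, x, y, z, spin], ...]. A call has exactly 8 rows; each row is the pose to reach, as a shift and turn from the pose commanded when the call began, along the tool's axes at that moment; what a row does not reach only later rows make up. A row lasts 1/8 s, in which the tool goes at most 62.5 mm and 10.7 degrees, less where a joint would pass 70% of its speed; a pose out of reach is approached as far as the arm can. A call with a gripper value outside its range is refused whole. The fingers move at their own pace and stop on an object; "grip_force" is the grip in N (left out, the last holds). Time passes only in rows, so rows that repeat a pose let the fingers close, or fill a call up. It gives the time, the measured TCP pose, the force, the opening and the grip force at its end, in the units of the state.
- read_state(): the state, without advancing time (a new reading comes with each control period).
- read_camera(name): name is "side" or "top"; returns (picture, depth): 480x640x3 uint8, red, green, blue; 480x640 float32, m along the optical axis (not along the pixel's ray), 0 where there is no reading.
- camera_info(name): a dict with "vfov" (degrees; the focal length in pixels is half the picture's height over the tangent of half this angle, whatever the lens; pixels are square), "cx", "cy" (the principal point, pixels), "xyz" and "attitude" of the camera in the world. Camera axes: x right, y down, z forward; pixel columns grow to the right and rows downward; lengths in m; the calibration is good to about 2 mm. A picture is of the moment at which its call begins. camera_info takes no time and is no camera call.
- sign_off(): hands the job in; it is judged then, once.
The state is a dict: "time_s": time; "q": joint angles; "dq": joint speeds; "tau": joint torques, N m; "tcp_pos": TCP position; "eef_rot": TCP orientation; "wrist_force": force on the tool from outside, world axes, zero at the start; "moment": the same for the moment, N m; "finger_gap": opening from 0.0 (shut) to 1.0 (fully open); "finger_force": force on a finger pad.
Only numpy, scipy, OpenCV 4.12 (cv2) and the standard library are available. Lean on these libraries where they do the work, as an engineer would, in place of code of your own. Each camera call takes 0.05 s, during which the arm holds its last target. There are 200 camera calls.

## Working session

There is one attempt and no reset: what is moved stays moved. The work goes in short steps, Python scripts to look and compute and a tool call to move; the robot and the scene stay as the last step left them, time stands still between calls to the robot, and variables do not carry over. Pictures are saved under pics/ and viewed, at most 10 in all, crops included, and the job is handed in when it is done.

Besides the shell and the picture viewer there is one more tool, called after "Emit:" by a JSON object that holds its "op" and its "data". servo_tool: Moves the arm, as the interface text tells. Its arguments: {"type":"object","properties":{"deltas":{"type":"array"},"grip_force":{"type":"number"}},"required":["deltas"]}

```bash
ls; mkdir -p pics; python3 - <<'E'
from workcell import *
import cv2,numpy as np
for n in("side","top"):
    p,d=read_camera(n); cv2.imwrite(f"pics/{n}0.png",p[:,:,::-1]); np.save(f"{n}0.npy",d); np.save(f"{n}0c.npy",p)
    print(n,camera_info(n),(d==0).mean())
print(read_state())
E
```

```text
pics
side {'vfov': 52.104082721304884, 'cx': 321.72428576395464, 'cy': 244.27525137110464, 'xyz': array([0.05204163, 0.58066934, 0.54872638]), 'attitude': array([ 0.18622415, -0.34416094,  0.79810006, -0.45815948])} 0.004065755208333333
top {'vfov': 43.49678772447266, 'cx': 311.8009908419844, 'cy': 228.22101762525875, 'xyz': array([0.34536566, 0.06143923, 1.35771235]), 'attitude': array([ 0.0653133 , -0.66081736,  0.74382848, -0.07598539])} 0.003958333333333334
{'time_s': 0.1, 'q': array([ 1.1880887 ,  0.32172676, -0.07005722,  1.45158169,  0.02257368,
        1.37079076, -0.05690766]), 'dq': array([-0.00035899, -0.00250113, -0.00061131, -0.0045229 , -0.0005505 ,
       -0.00085314,  0.00070015]), 'tau': array([-2.52405107e-04, -4.94878185e+01, -3.84073276e-01, -3.15209913e+01,
        1.30339790e-02,  7.43106444e-03, -4.26308418e-05]), 'tcp_pos': array([ 0.25096817, -0.59906341,  0.2303326 ]), 'eef_rot': array([-8.34885220e-04,  9.80383117e-01,  1.97099475e-01, -2.07421934e-04]), 'wrist_force': array([ 0.10888804, -0.68370007,  0.10758915]), 'moment': array([-0.01621765, -0.07166428,  0.01108402]), 'finger_force': 0.0, 'finger_gap': 0.9999166269535648}
```

View pics/side0.png

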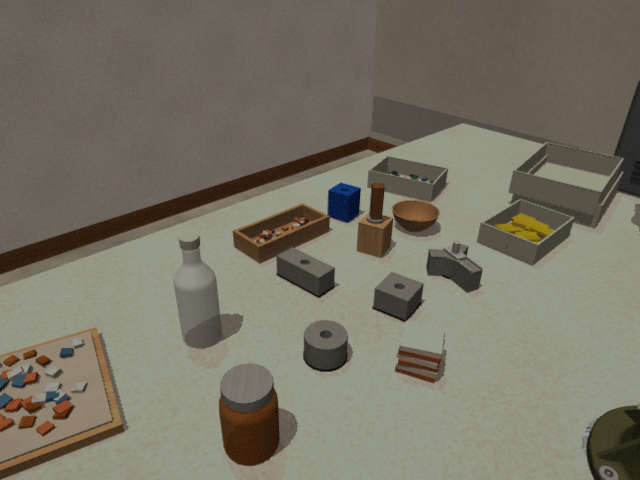

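View pics/top0.png

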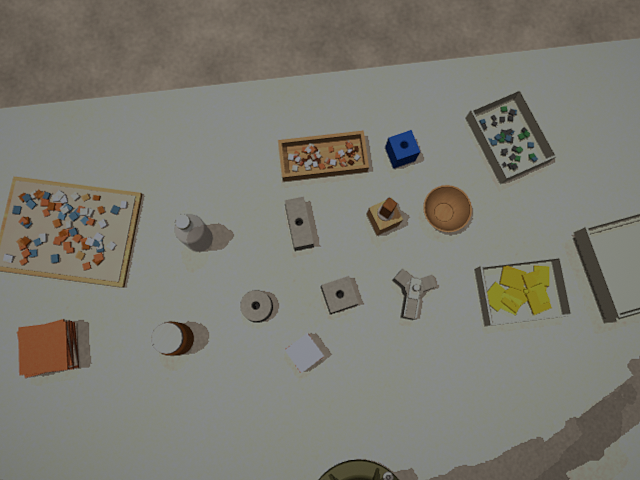

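Both views show the following:
- Stand with the rod: top (385,215), side (375,230).
- Round pod: top (258,305), side (326,345).
- Square pod: top (340,294), side (398,296).
- Three-armed pod: top (414,290), side (455,265).
- Long pod: top (300,222), side (305,270).

Things that could be taken for the stand with the rod are the blue block at top (402,148), side (344,202), and the brown trays. I choose the wooden block with the handle at top (385,215). For the pods, the long pod (300,222) is the one that must not be pressed.

```bash
cat > h.py <<'E'
import numpy as np,cv2
from scipy.spatial.transform import Rotation as R
from workcell import *
def cam(n):
    c=camera_info(n); f=240/np.tan(np.radians(c['vfov']/2)); q=c['attitude']
    return f,c['cx'],c['cy'],np.array(c['xyz']),R.from_quat([q[1],q[2],q[3],q[0]]).as_matrix()
def cast(n,uv,z):
    f,cx,cy,o,M=cam(n); uv=np.atleast_2d(np.asarray(uv,float))
    d=np.c_[(uv[:,0]-cx)/f,(uv[:,1]-cy)/f,np.ones(len(uv))]@M.T
    return o+d*((z-o[2])/d[:,2])[:,None]
def cloud(n,d):
    f,cx,cy,o,M=cam(n); v,u=np.mgrid[:480,:640]
    return o+np.dstack([(u-cx)/f*d,(v-cy)/f*d,d])@M.T
def proj(n,X):
    f,cx,cy,o,M=cam(n); p=(np.atleast_2d(X)-o)@M
    return np.c_[f*p[:,0]/p[:,2]+cx,f*p[:,1]/p[:,2]+cy]
E
python3 - <<'E'
from h import *
for n in("top","side"):
    W=cloud(n,np.load(n+"0.npy")); m=((W[...,2]>.012)&(W[...,2]<.3)).astype(np.uint8)
    k,l,s,c=cv2.connectedComponentsWithStats(m)
    for i in range(1,k):
        if s[i,4]>150:
            P=W[l==i]; zt=np.percentile(P[:,2],95); T=P[P[:,2]>zt-.006]
            print(n,c[i].round(),s[i,4],'ztop',zt.round(4),'topxy',T.mean(0).round(4),'range',np.r_[P.min(0)[:2],P.max(0)[:2]].round(3))
a=cv2.imread("pics/top0.png")[170:330,230:450]; b=cv2.imread("pics/side0.png")[170:380,270:490]
a=cv2.resize(a,(420*1,int(160*420/220)),interpolation=3)
b=cv2.resize(b,(380,int(210*380/220)),interpolation=3)
o=np.zeros((380,800,3),np.uint8); o[:a.shape[0],:420]=a; o[:b.shape[0],420:]=b
cv2.imwrite("pics/crop1.png",o)
E
```

```text
top [510. 135.] 2145 ztop 0.0514 topxy [ 0.7773 -0.4612  0.0492] range [ 0.672 -0.549  0.883 -0.37 ]
top [323. 155.] 2143 ztop 0.0423 topxy [ 0.7807 -0.0198  0.0397] range [ 0.735 -0.12   0.829  0.08 ]
top [402. 148.] 873 ztop 0.0728 topxy [ 0.771  -0.2012  0.0699] range [ 0.738 -0.235  0.806 -0.168]
top [ 67. 231.] 11589 ztop 0.0256 topxy [0.6809 0.5797 0.0229] range [0.535 0.41  0.82  0.731]
top [448. 207.] 1220 ztop 0.0462 topxy [ 0.6229 -0.2864  0.0442] range [ 0.566 -0.336  0.675 -0.227]
top [299. 223.] 997 ztop 0.0488 topxy [0.6273 0.0538 0.0456] range [0.571 0.028 0.686 0.08 ]
top [384. 216.] 846 ztop 0.1497 topxy [ 0.6197 -0.1361  0.1487] range [ 0.584 -0.174  0.656 -0.103]
top [613. 265.] 5197 ztop 0.0935 topxy [ 0.4518 -0.5856  0.0936] range [ 0.328 -0.711  0.553 -0.553]
top [192. 232.] 1045 ztop 0.1898 topxy [0.6253 0.2848 0.1887] range [0.593 0.252 0.658 0.316]
top [522. 290.] 3646 ztop 0.0508 topxy [ 0.4186 -0.4227  0.0494] range [ 0.353 -0.513  0.483 -0.328]
top [412. 292.] 1017 ztop 0.0557 topxy [ 0.4453 -0.1762  0.0564] range [ 0.385 -0.228  0.496 -0.14 ]
top [339. 29
[... 1244 characters left out ...]
7 -0.228  0.501 -0.136]
side [305. 269.] 1572 ztop 0.0463 topxy [0.6283 0.0566 0.0448] range [0.574 0.026 0.689 0.083]
side [398. 294.] 1472 ztop 0.0463 topxy [ 0.459  -0.0129  0.0449] range [ 0.423 -0.055  0.498  0.023]
side [325. 343.] 1679 ztop 0.0463 topxy [0.4555 0.1718 0.0449] range [0.424 0.135 0.492 0.204]
side [421. 348.] 2068 ztop 0.0583 topxy [0.3436 0.0789 0.057 ] range [0.304 0.034 0.385 0.117]
side [ 54. 397.] 12309 ztop 0.0254 topxy [0.6583 0.521  0.0229] range [0.536 0.409 0.783 0.597]
side [248. 412.] 4975 ztop 0.1112 topxy [0.4055 0.3526 0.1101] range [0.371 0.319 0.439 0.387]
side [617. 445.] 3140 ztop 0.0453 topxy [0.0634 0.0323 0.0468] range [ 0.043 -0.074  0.111  0.084]
```

View pics/crop1.png

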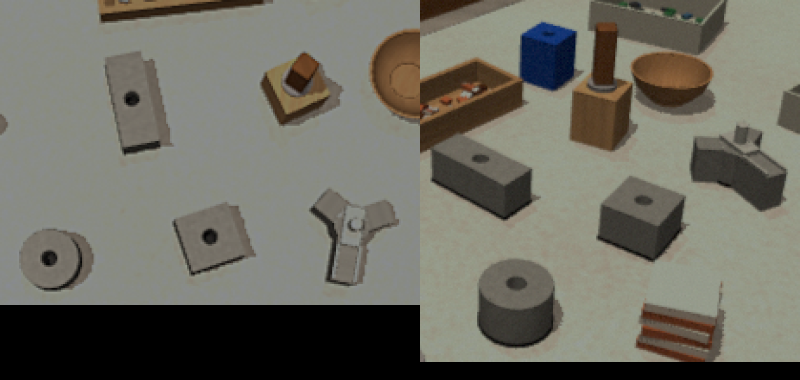

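The crop confirms the choice: the rod with its brown handle and collar sits in the wooden stand. The three-armed pod's long arm points down in the top view, towards the robot, with the knob over the hole. Next come precise measurements from both views.

```bash
python3 - <<'E'
from h import *
def rect(P):
    r=cv2.minAreaRect((P[:,:2]*1000).astype(np.float32)); return np.round(r[0],1),np.round(r[1],1),round(r[2],1)
C={'round':(.4555,.170),'square':(.4585,-.0145),'long':(.628,.055),'stand':(.6195,-.1345),'Y':(.445,-.18)}
for n in("top","side"):
    D=np.load(n+"0.npy");W=cloud(n,D);I=np.load(n+"0c.npy"); g=cv2.cvtColor(I,cv2.COLOR_RGB2GRAY)
    Z=cv2.medianBlur(W[...,2].astype(np.float32),3)
    v,u=np.mgrid[:480,:640]
    def sel(c,r,lo,hi):
        m=(np.hypot(W[...,0]-c[0],W[...,1]-c[1])<r)&(Z>lo)&(Z<hi); return m
    def pts(m,z): return cast(n,np.c_[u[m],v[m]],z)
    for k,c in C.items():
        if k in('stand','Y'):continue
        P=pts(sel(c,.07,.041,.05),.045); print(n,k,'rect',*rect(P),'mean',(P[:,:2].mean(0)*1000).round(1))
        # hole: dark blob near centre on rim plane
        X=cast(n,np.c_[u.ravel(),v.ravel()],.045); near=(np.hypot(X[:,0]-c[0],X[:,1]-c[1])<.016).reshape(480,640)
        ref=np.median(g[sel(c,.03,.041,.05)]); m=near&(g<ref*.72)
        P=pts(m,.045); print('   hole',m.sum(),(P[:,:2].mean(0)*1000).round(1),'ext mm',((P.max(0)-P.min(0))[:2]*1000).round(1))
    c=C['stand']
    P=pts(sel(c,.045,.064,.072),.07); print(n,'stand top',*rect(P))
    P=pts(sel(c,.045,.145,.156),.15); print(n,'handle top',len(P),*rect(P),(P[:,:2].mean(0)*1000).round(1))
    c=C['Y']
    P=pts(sel(c,.075,.041,.0475),.045); print(n,'Y face',*rect(P))
    P=pts(sel((.45,-.176),.03,.068,.08),.074); print(n,'knob',len(P),(P[:,:2].mean(0)*1000).round(1))
    P=pts(sel((.45,-.176),.03,.048,.055),.050); print(n,'plate',len(P),*rect(P))
s=read_state();q=s['eef_rot'];M=R.from_quat([q[1],q[2],q[3],q[0]]).as_matrix();print(M.round(3))
E
```

```text
top round rect [455.4 167.9] [65.2 65.5] 20.0 mean [455. 168.]
   hole 60 [455.5 167.6] ext mm [17.4 17.9]
top square rect [457.9 -16.6] [63.7 63.5] 12.2 mean [457.9 -16.5]
   hole 57 [458.1 -17.2] ext mm [17.8 16. ]
top long rect [628.4  53.7] [110.6  43.8] 5.0 mean [628.4  53.9]
   hole 52 [628.7  53.3] ext mm [16.7 16.3]
top stand top [ 618.9 -137.3] [56.5 56.8] 17.9
top handle top 118 [ 619.7 -136. ] [23.3 23.1] 48.3 [ 619.9 -136.1]
top Y face [ 447.7 -169.1] [ 82.6 107.3] 50.3
top knob 33 [ 449.7 -178.9]
top plate 157 [ 450.8 -178.2] [23.3 44.4] 74.5
side round rect [455.6 171.1] [66.  68.4] 47.3 mean [455.9 171.6]
   hole 70 [458.1 168.9] ext mm [16.6 17.5]
side square rect [459.5 -13.8] [65.1 69. ] 12.2 mean [459.2 -13.1]
   hole 44 [461.1 -15.2] ext mm [16.  15.3]
side long rect [630.3  56.6] [113.7  49. ] 5.1 mean [628.4  56.5]
   hole 36 [631.9  54.8] ext mm [16.7 15.9]
side stand top [ 619.4 -132.3] [58.9 66.5] 18.3
side handle top 75 [ 619.4 -130.8] [22.  31.6] 41.0 [ 619.9 -130.5]
side Y face [ 446.2 -164.5] [ 86.8 107.6] 51.2
side knob 34 [ 450.6 -173.4]
side plate 140 [ 450.2 -177.2] [25.1 54.3] 72.3
[[ 0.922  0.386 -0.001]
 [ 0.386 -0.922  0.002]
 [-0.    -0.002 -1.   ]]
```

Emit:
{"op": "servo_tool", "data": {"deltas": [[0,0.05,-0.04,0,-8],[1,0.1,-0.08,0,-16],[1,0.15,-0.12,0,-24],[1,0.2,-0.16,0,-32],[1,0.25,-0.2,0.02,-40],[1,0.3,-0.24,0.04,-48],[1,0.35,-0.275,0.06,-51.8],[1,0.374,-0.291,0.08,-51.8]], "grip_force": 20}}

```text
time_s: 1.1
tcp_pos: [0.4849, -0.184, 0.1511]
eef_rot: [0.001, 0.795, 0.607, 0.0]
wrist_force: [0.5, -1.5, 0.0]
finger_gap: 0.0
finger_force: 0.0
```

Emit:
{"op": "servo_tool", "data": {"deltas": [[1,0,0,0,0],[1,0,0,0,0],[1,0,0,0,0],[1,0,0,0,0],[1,0,0,0,0],[1,0,0,0,0],[1,0,0,0,0],[1,0,0,0,0]]}}

```text
time_s: 2.1
tcp_pos: [0.4836, -0.1866, 0.1513]
eef_rot: [0.0, 0.796, 0.606, -0.0]
wrist_force: [0.1, 0.5, -0.1]
finger_gap: 0.003
finger_force: 0.0
```

Emit:
{"op": "servo_tool", "data": {"deltas": [[1,0,0,0.04,0],[1,0,0,0.08,0],[1,0,0,0.094,0],[1,0,0,0.094,0],[1,0,-0.01,0.094,0],[1,0,-0.022,0.094,0],[1,0,-0.034,0.094,0],[1,0,-0.046,0.094,0]]}}

```text
time_s: 3.1
tcp_pos: [0.4389, -0.1743, 0.058]
eef_rot: [0.001, 0.796, 0.606, 0.0]
wrist_force: [1.2, 0.6, 0.3]
finger_gap: -0.003
finger_force: 0.8
```

Emit:
{"op": "servo_tool", "data": {"deltas": [[1,0,-0.002,0,0],[1,0,-0.004,0,0],[1,0,-0.006,0,0],[1,0,-0.007,0,0],[1,0,-0.008,0,0],[1,0,-0.0085,0,0],[1,0,-0.009,0,0],[1,0,-0.009,0,0]]}}

```text
time_s: 4.1
tcp_pos: [0.4372, -0.1738, 0.0588]
eef_rot: [0.006, 0.796, 0.606, 0.005]
wrist_force: [16.1, -4.7, -10.3]
finger_gap: -0.001
finger_force: 8.5
```

Emit:
{"op": "servo_tool", "data": {"deltas": [[1,0,0.01,0,0],[1,0,0.02,-0.02,0],[1,0,0.03,-0.05,0],[1,0,0.07,-0.09,0],[1,0,0.11,-0.12,0],[1,0,0.15,-0.13,0],[-1,0,0.19,-0.13,0],[-1,0,0.19,-0.13,0]]}}

```text
time_s: 5.1
tcp_pos: [0.6141, -0.2228, 0.1851]
eef_rot: [-0.002, 0.796, 0.606, -0.001]
wrist_force: [0.3, 0.4, -0.5]
finger_gap: 0.421
finger_force: 0.0
```

```bash
python3 - <<'E'
from h import *
out=np.zeros((400,800,3),np.uint8)
for i,n in enumerate(("top","side")):
    p,d=read_camera(n); W=cloud(n,d); m=(np.hypot(W[...,0]-.43,W[...,1]+.17)<.06)&(W[...,2]>.066)&(W[...,2]<.08)
    v,u=np.nonzero(m); P=cast(n,np.c_[u,v],.074); print(n,len(P),(P.mean(0)*1000).round(1))
    c=np.round(proj(n,[[.43,-.17,.05]])[0]).astype(int); a=p[c[1]-50:c[1]+50,c[0]-50:c[0]+50,::-1]
    out[:,400*i:400*i+400]=cv2.resize(a,(400,400),interpolation=3)
cv2.imwrite("pics/sh1.png",out)
E
```

```text
top 36 [ 416.  -167.5   74. ]
side 47 [ 415.5 -160.7   74. ]
```

View pics/sh1.png

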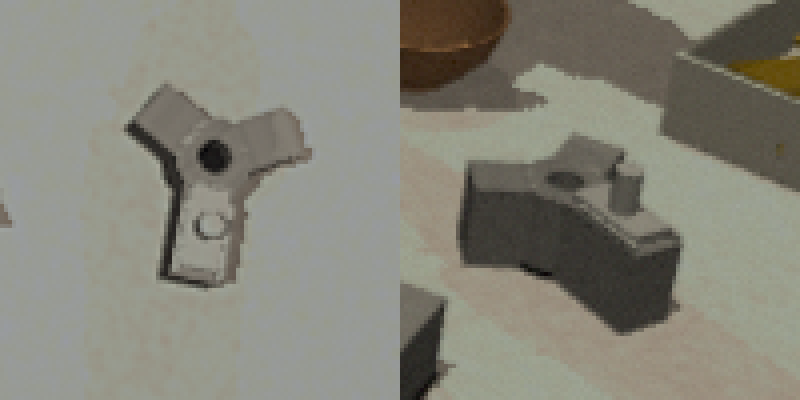

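The shutter has moved. In the top crop the hole at (213,155) is bare and the knob is at (210,225). I'll check the travel against the hole.

```bash
python3 - <<'E'
from h import *
for n in("top","side"):
    p,d=read_camera(n); W=cloud(n,d); g=cv2.cvtColor(p,cv2.COLOR_RGB2GRAY); v,u=np.mgrid[:480,:640]
    X=cast(n,np.c_[u.ravel(),v.ravel()],.045).reshape(480,640,3); near=np.hypot(X[...,0]-.4505,X[...,1]+.177)<.015
    ref=np.median(g[near]); 
    m=near&(g<(70 if n=="top" else 65)); P=X[m]; print(n,'ref',ref,'hole',m.sum(),(P.mean(0)*1000).round(1),((P.max(0)-P.min(0))*1000).round())
    m=(np.hypot(W[...,0]-.42,W[...,1]+.17)<.045)&(W[...,2]>.0485)&(W[...,2]<.056)
    P=cast(n,np.c_[u[m],v[m]],.05); r=cv2.minAreaRect((P[:,:2]*1000).astype(np.float32)); print('plate',r)
    T=np.array([-.964,.267]); s=P[:,:2]@T*1000; print('plate along',np.percentile(s,[0,2,98,100]).round(1))
    m=(np.hypot(W[...,0]-.43,W[...,1]+.17)<.09)&(W[...,2]>.041)&(W[...,2]<.048); P=cast(n,np.c_[u[m],v[m]],.045); s=P[:,:2]@T*1000; print('arm end',np.percentile(s,[98,100]).round(1), 'hole s',np.array([450.5,-177])@T)
E
```

```text
top ref 111.0 hole 50 [ 454.5 -181.6   45. ] [16. 16.  0.]
plate ((426.656005859375, -175.9988250732422), (42.06653594970703, 68.64534759521484), 75.9304428100586)
plate along [-492.3 -486.3 -424.7 -423.4]
arm end [-419.9 -418. ] hole s -481.541
side ref 90.5 hole 28 [ 457.4 -180.7   45. ] [14. 15.  0.]
plate ((417.59918212890625, -164.86309814453125), (28.632362365722656, 50.92271041870117), 72.7957763671875)
plate along [-471.8 -470.9 -424.3 -421.6]
arm end [-419.2 -415.8] hole s -481.541
```

The shutter is at its stop: hole to knob is about 41 mm, and the plate's end is 62 mm from the hole. Now for the rod.

Emit:
{"op": "servo_tool", "data": {"deltas": [[-1,0.03,-0.006,0,8],[-1,0.06,-0.012,0,16],[-1,0.0846,-0.0177,0,24],[-1,0.0846,-0.0177,0,26.3],[-1,0.0846,-0.0177,0.03,26.3],[-1,0.0846,-0.0177,0.06,26.3],[-1,0.0846,-0.0177,0.088,26.3],[-1,0.0846,-0.0177,0.088,26.3]]}}

```text
time_s: 6.3
tcp_pos: [0.6164, -0.1363, 0.0973]
eef_rot: [-0.001, 0.913, 0.409, -0.002]
wrist_force: [-0.4, -0.5, 1.1]
finger_gap: 0.996
finger_force: 0.0
```

Emit:
{"op": "servo_tool", "data": {"deltas": [[1,0,0,0,0],[1,0,0,0,0],[1,0,0,0,0],[1,0,0,0,0],[1,0,0,0,0],[1,0,0,0,0],[1,0,0,0,0],[1,0,0,0,0]], "grip_force": 80}}

```text
time_s: 7.3
tcp_pos: [0.6199, -0.1366, 0.1004]
eef_rot: [0.001, 0.913, 0.409, 0.001]
wrist_force: [-0.0, -0.5, 5.3]
finger_gap: 0.275
finger_force: 78.8
```

Emit:
{"op": "servo_tool", "data": {"deltas": [[1,0,0,-0.015,0],[1,0,0,-0.035,0],[1,0,0,-0.055,0],[1,0,0,-0.075,0],[1,0,0,-0.09,0],[1,0.015,-0.04,-0.095,0],[1,0.03,-0.08,-0.095,0],[1,0.03,-0.08,-0.095,0]]}}

```text
time_s: 8.3
tcp_pos: [0.5786, -0.0559, 0.1953]
eef_rot: [-0.0, 0.911, 0.412, 0.0]
wrist_force: [-0.2, -0.4, -1.4]
finger_gap: 0.271
finger_force: 79.4
```

```bash
python3 - <<'E'
from h import *
p,d=read_camera("side"); s=read_state(); t=s['tcp_pos']; print(t,s['eef_rot'],s['wrist_force'])
c=proj("side",[t-[0,0,.04]])[0].astype(int); print(c, proj("side",[t+[0,0,.0],t-[0,0,.041],t-[0,0,.089]]).round(1))
x0,y0=c[0]-60,c[1]-50; print(x0,y0)
cv2.imwrite("pics/rod1.png",cv2.resize(p[y0:y0+110,x0:x0+120,::-1],None,fx=5,fy=5,interpolation=3))
p,d=read_camera("top"); np.save("top1c.npy",p);np.save("side1d.npy",d)
E
```

```text
[ 0.57926031 -0.05874733  0.19519232] [3.37089611e-04 9.12001780e-01 4.10186071e-01 1.64138908e-04] [ 0.73706933 -0.42348021 -1.53342164]
[368 200] [[370.4 180.6]
 [368.9 201.1]
 [367.2 223.9]]
308 150
```

View pics/rod1.png

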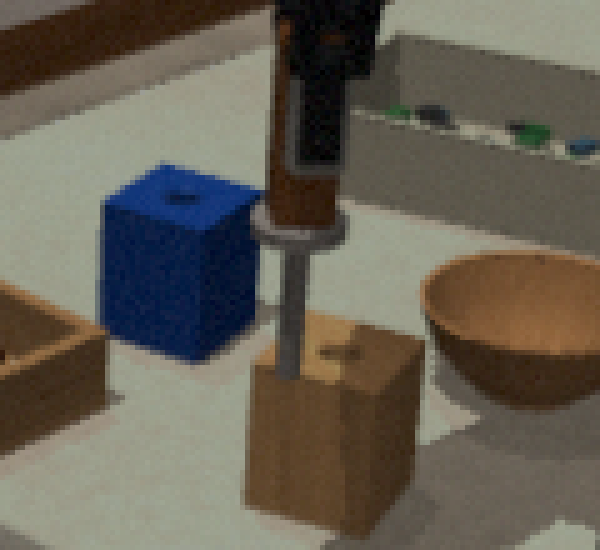

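The rod is held upright, with its tip at crop (288,380) and collar at (299,232). It agrees with the tool axis within the side camera's offset.

Emit:
{"op": "servo_tool", "data": {"deltas": [[1,0.016,-0.045,0,0],[1,0.034,-0.095,0,0],[1,0.052,-0.145,0,0],[1,0.07,-0.195,0,0],[1,0.0881,-0.2451,0,0],[1,0.0881,-0.2451,0.02,0],[1,0.0881,-0.2451,0.045,0],[1,0.0881,-0.2451,0.045,0]]}}

```text
time_s: 9.4
tcp_pos: [0.4547, 0.167, 0.1479]
eef_rot: [-0.0, 0.913, 0.408, -0.002]
wrist_force: [0.9, -0.3, -1.5]
finger_gap: 0.271
finger_force: 79.3
```

```bash
python3 - <<'E'
from h import *
s=read_state(); print(s['tcp_pos'],s['wrist_force'])
p,d=read_camera("top"); g=cv2.cvtColor(p,cv2.COLOR_RGB2GRAY); v,u=np.mgrid[:480,:640]
def hole(c,z,t=70):
    X=cast("top",np.c_[u.ravel(),v.ravel()],z).reshape(480,640,3); m=(np.hypot(X[...,0]-c[0],X[...,1]-c[1])<.017)&(g<t*1)
    P=X[m]; print(c,m.sum(),(P.mean(0)*1000).round(1),((P.max(0)-P.min(0))*1000).round())
hole((.619,-.137),.07);hole((.619,-.137),.07,50);hole((.4545,-.181),.045);hole((.458,-.017),.045)
p,d=read_camera("side")
c=proj("side",[s['tcp_pos']-[0,0,.1]])[0].astype(int); x0,y0=c[0]-60,c[1]-60; print(x0,y0)
cv2.imwrite("pics/rod2.png",cv2.resize(p[y0:y0+110,x0:x0+120,::-1],None,fx=4,fy=4,interpolation=3))
E
```

```text
[0.45473287 0.16696375 0.14792759] [ 0.86481362 -0.34330244 -1.51830752]
(0.619, -0.137) 37 [ 619.5 -138.2   70. ] [14. 14.  0.]
(0.619, -0.137) 17 [ 619.3 -136.4   70. ] [12. 10.  0.]
(0.4545, -0.181) 50 [ 454.5 -181.6   45. ] [16. 16.  0.]
(0.458, -0.017) 63 [458.4 -16.9  45. ] [18. 18.  0.]
267 273
```

View pics/rod2.png

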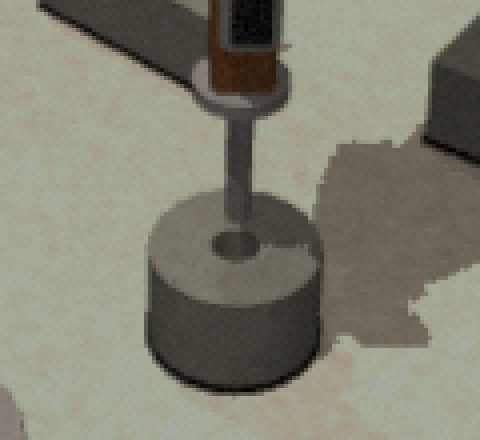

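The tip is at crop (238,222), directly over the round pod's hole at (236,246), so I can press.

Emit:
{"op": "servo_tool", "data": {"deltas": [[1,0,0,0.01,0],[1,0,0,0.02,0],[1,0,0,0.028,0],[1,0,0,0.034,0],[1,0,0,0.039,0],[1,0,0,0.043,0],[1,0,0,0.046,0],[1,0,0,0.046,0]]}}

```text
time_s: 10.5
tcp_pos: [0.4569, 0.1692, 0.1067]
eef_rot: [0.001, 0.913, 0.409, 0.001]
wrist_force: [-6.3, -1.7, 21.4]
finger_gap: 0.27
finger_force: 82.1
```

Emit:
{"op": "servo_tool", "data": {"deltas": [[1,0,0,-0.015,0],[1,0,0,-0.035,0],[1,0,0,-0.05,0],[1,-0.03,0.03,-0.05,0],[1,-0.07,0.065,-0.05,0],[1,-0.11,0.1,-0.05,0],[1,-0.136,0.125,-0.046,0],[1,-0.136,0.125,-0.046,0]]}}

```text
time_s: 11.5
tcp_pos: [0.4576, -0.0198, 0.1489]
eef_rot: [0.0, 0.914, 0.406, -0.001]
wrist_force: [1.1, 0.6, -2.0]
finger_gap: 0.269
finger_force: 79.2
```

Emit:
{"op": "servo_tool", "data": {"deltas": [[1,0,0,0.002,0],[1,0,0,0.01,0],[1,0,0,0.02,0],[1,0,0,0.03,0],[1,0,0,0.036,0],[1,0,0,0.041,0],[1,0,0,0.045,0],[1,0,0,0.045,0]]}}

```text
time_s: 12.5
tcp_pos: [0.4583, -0.0159, 0.1068]
eef_rot: [0.0, 0.913, 0.409, -0.0]
wrist_force: [-7.4, 1.1, 19.6]
finger_gap: 0.27
finger_force: 81.8
```

Emit:
{"op": "servo_tool", "data": {"deltas": [[1,0,0,-0.015,0],[1,0,0,-0.035,0],[1,0,0,-0.055,0],[1,-0.03,0.026,-0.055,0],[1,-0.07,0.06,-0.055,0],[1,-0.11,0.094,-0.055,0],[1,-0.1255,0.107,-0.05,0],[1,-0.1255,0.107,-0.046,0]]}}

```text
time_s: 13.5
tcp_pos: [0.454, -0.1825, 0.1498]
eef_rot: [-0.0, 0.913, 0.407, 0.0]
wrist_force: [-0.5, -0.3, -0.9]
finger_gap: 0.269
finger_force: 79.2
```

Emit:
{"op": "servo_tool", "data": {"deltas": [[1,0,0,0.001,0],[1,0,0,0.002,0],[1,0,0,0.012,0],[1,0,0,0.024,0],[1,0,0,0.034,0],[1,0,0,0.041,0],[1,0,0,0.046,0],[1,0,0,0.046,0]]}}

```text
time_s: 14.5
tcp_pos: [0.4545, -0.181, 0.1068]
eef_rot: [-0.0, 0.913, 0.409, -0.0]
wrist_force: [-6.5, 2.3, 17.8]
finger_gap: 0.271
finger_force: 81.7
```

Emit:
{"op": "servo_tool", "data": {"deltas": [[1,0,0,-0.02,0],[1,0,0,-0.05,0],[1,0,0,-0.09,0],[1,0.035,0.023,-0.09,0],[1,0.075,0.049,-0.09,0],[1,0.115,0.075,-0.09,0],[1,0.143,0.0935,-0.085,0],[1,0.143,0.0935,-0.075,0]]}}

```text
time_s: 15.5
tcp_pos: [0.6214, -0.135, 0.1783]
eef_rot: [-0.001, 0.912, 0.41, 0.001]
wrist_force: [-1.0, 0.5, -1.4]
finger_gap: 0.277
finger_force: 79.3
```

```bash
python3 - <<'E'
from h import *
p,d=read_camera("side"); s=read_state(); t=s['tcp_pos']; print(t,s['wrist_force'])
c=proj("side",[t-[0,0,.1]])[0].astype(int); x0,y0=c[0]-60,c[1]-60; print(x0,y0)
cv2.imwrite("pics/rod3.png",cv2.resize(p[y0:y0+110,x0:x0+120,::-1],None,fx=5,fy=5,interpolation=3))
E
```

```text
[ 0.61879321 -0.13607706  0.17637053] [-1.37104441 -0.57066946 -3.04715728]
316 157
```

View pics/rod3.png

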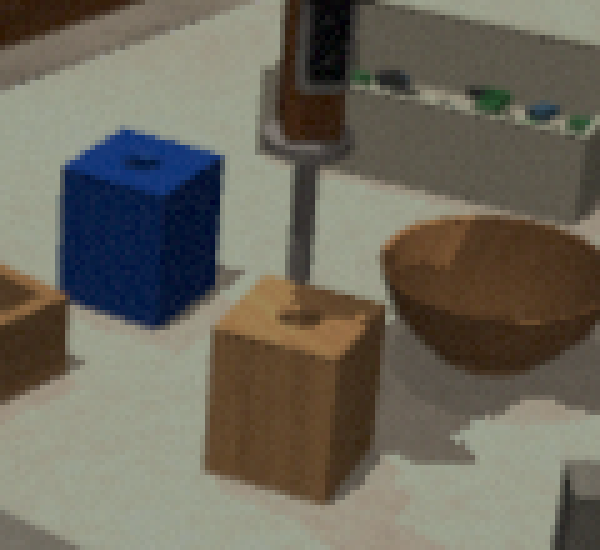

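The tip, at crop (300,283), is straight above the stand's hole at (300,317), so I'll lower it.

Emit:
{"op": "servo_tool", "data": {"deltas": [[1,0,0,0.004,0],[1,0,0,0.014,0],[1,0,0,0.026,0],[1,0,0,0.038,0],[1,0,0,0.05,0],[1,0,0,0.062,0],[1,0,0,0.073,0],[1,0,0,0.08,0]]}}

```text
time_s: 16.55
tcp_pos: [0.6192, -0.137, 0.1002]
eef_rot: [0.0, 0.913, 0.409, -0.0]
wrist_force: [-11.6, 1.9, 27.4]
finger_gap: 0.27
finger_force: 82.9
```

Emit:
{"op": "servo_tool", "data": {"deltas": [[1,0,0,-0.0005,0],[1,0,0,-0.0005,0],[0,0,0,-0.0005,0],[-1,0,0,-0.0005,0],[-1,0,0,-0.0005,0],[-1,0,0,-0.0005,0],[-1,0,0,-0.0005,0],[-1,0,0,-0.0005,0]]}}

```text
time_s: 17.55
tcp_pos: [0.6193, -0.1369, 0.0998]
eef_rot: [0.0, 0.913, 0.409, -0.0]
wrist_force: [-0.9, 0.3, 1.3]
finger_gap: 1.002
finger_force: 0.0
```

Emit:
{"op": "servo_tool", "data": {"deltas": [[-1,0,0,-0.02,0],[-1,0,0,-0.05,0],[-1,0,0,-0.09,0],[-1,0,0,-0.13,0],[-1,0,0.05,-0.13,0],[-1,0,0.1,-0.13,0],[-1,0,0.15,-0.13,0],[-1,0,0.15,-0.13,0]]}}

```text
time_s: 18.55
tcp_pos: [0.7319, -0.2406, 0.2277]
eef_rot: [-0.0, 0.914, 0.407, -0.001]
wrist_force: [0.0, -0.1, -0.2]
finger_gap: 0.994
finger_force: 0.0
```

```bash
python3 - <<'E'
from h import *
s=read_state(); print(s['time_s'],s['tcp_pos'],s['wrist_force'],s['finger_gap'])
p,d=read_camera("side"); cv2.imwrite("pics/end.png",p[140:480,160:520,::-1].repeat(2,0).repeat(2,1)[:600])
for n in("top","side"):
    W=cloud(n,read_camera(n)[1])
    for k,c in dict(handle=(.6195,-.1365),bottle=(.625,.286),jar=(.405,.351),bowl=(.623,-.286)).items():
        P=W[np.hypot(W[...,0]-c[0],W[...,1]-c[1])<.07]; P=P[P[:,2]<.25]; zt=np.percentile(P[:,2],99.7); T=P[P[:,2]>zt-.008]; print(n,k,zt.round(4),T.mean(0).round(3))
E
```

```text
18.55 [ 0.73189484 -0.24058607  0.22767685] [ 0.04496597 -0.06185253 -0.24426011] 0.9941685466878739
top handle 0.1523 [ 0.617 -0.135  0.149]
top bottle 0.1933 [0.625 0.284 0.189]
top jar 0.1148 [0.405 0.349 0.11 ]
top bowl 0.0492 [ 0.626 -0.266  0.045]
side handle 0.1509 [ 0.618 -0.13   0.148]
side bottle 0.191 [0.625 0.288 0.189]
side jar 0.112 [0.405 0.353 0.11 ]
side bowl 0.0465 [ 0.625 -0.283  0.043]
```

View pics/end.png

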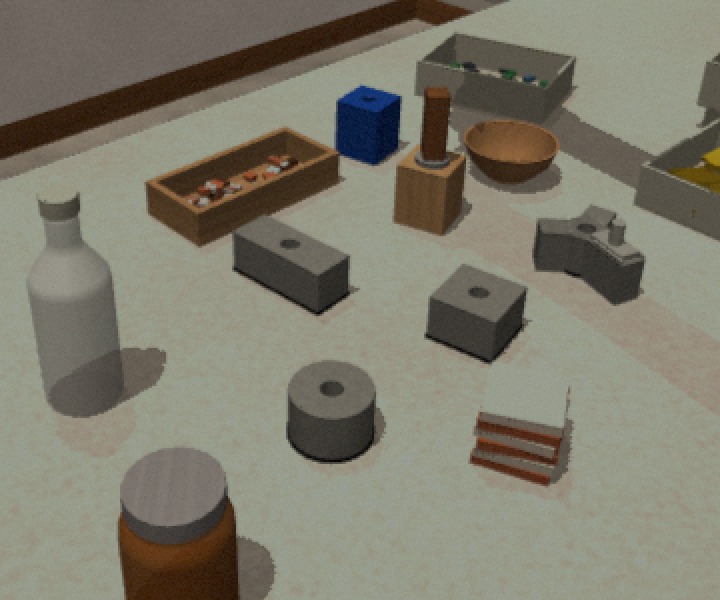

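The final picture shows the rod upright in its stand at crop (433,130), with its collar down. The shutter is open, with the knob at (617,232). The bottle, jar and bowl are unmoved and the robot is clear of everything.

```bash
python3 -c "
from workcell import *
print(sign_off())"
```

```text
the job is handed in; nothing more can be done
None
```

The job is handed in at about 19 s: the shutter is fully open, the round, square and three-armed keys were pressed fully down in that order, the rod is back upright and fully down in its stand, the oblong pod's key was never pressed, and the bottle, jar and bowl stand where they were.

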